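# Dress the animation set and hold the shutter release half-pressed

## Robot

A 6-joint arm with a two-finger parallel gripper is mounted at the origin on the work surface. World frame = base frame: x ahead of the robot, y to its left, z up, the work surface at z = 0. Lengths are in mm, angles in rad, forces in N, time in s.
With the tool pointing down it reaches from about 300 to 775 mm from the base axis. Payload 14.6 kg.
Tool frame: the origin (TCP) lies between the finger pads; the fingertips stand 19 mm ahead of it and the grasp point (between the pads) is the TCP; z points along the fingers, y is the line along which they close (so a half turn about z gives the same grasp; the last joint's range is limited). The gripper opens to 94 mm and grips with 3 to 60 N. Pads are 16 mm wide; open, the fingers measure 119 mm over their backs; the gripper's body (75 mm by 177 mm) begins 78 mm behind the grasp point.
Start: joints at [1.24, 0.3, 1.521, -0, 1.321, -0.067], TCP at [143.411, 530.964, 224.446] pointing down, gripper open.
Joint ranges: [-3.03, 3.03], [-0.79, 2.21], [0.23, 2.52], [-1.04, 4.18], [0, 3.07], [-2.55, 2.55]. Speed limits (rad/s): [2.22, 2.22, 2.57, 3.14, 3.14, 3.14].

## Interface

Orientations are given as [roll, pitch, yaw] about the fixed x, y, z axes, in that order (R = Rz(yaw) Ry(pitch) Rx(roll)).
In Python, from cell import monitor, imaging, job, find_in, trace gives the robot as it stands. The module is installed in compiled form; this text tells all that it offers.
- The arm moves only by the tool arm_command, never from a script. Its argument "steps" is a list of rows, each a list of 5 numbers: the opening, from 0 (shut) to 1 (fully open), then the shift along the tool's x, y, z in mm, then the turn about the tool's z in degrees. In form: [[gripper, dx, dy, dz, turn], ...]. A call has 1 to 20 rows; each row is the pose to reach, as a shift and turn from the pose commanded when the call began, along the tool's axes at that moment; what a row does not reach only later rows make up. A row lasts 1/8 s, in which the tool goes at most 62.5 mm and 10.7 degrees, less where a joint would pass 70% of its speed; a pose out of reach is approached as far as the arm can. A call with a gripper value outside its range is refused whole. The fingers move at their own pace and stop on an object; "force" is the grip in N (left out, the last holds). Time passes only in rows, so rows that repeat a pose let the fingers close. It gives the time, the measured TCP pose, the force, the opening and the grip force at its end, in the units of the state.
- monitor.read_state(): the state, without advancing time (a new reading comes with each control period).
- imaging.camera(name): name is "scene" or "top" or "wrist"; returns a dict with "img" (480x640x3 uint8, red, green, blue), "mtx" (3x3 intrinsics, pixels), "view" (4x4, takes a point from world to camera coordinates). Camera axes: x right, y down, z forward; pixel columns grow to the right and rows downward; lengths in mm; the calibration is good to about 2 mm. A picture is of the moment at which its call begins. There is no depth.
- job.sign_off(): hands the job in; it is judged then, once.
Trained networks look in a picture, given as the dict that the camera call returned (one of the last four; its "shot" number tells which), for a name from the list of things; names that differ only in an ending like _2 or _b are one class to them, and where a whole thing is asked for, a point or a joint stands for the part that bears it (a point fixed in the world has none). Each returns a list of dicts, best first, with "p" (0 to 1); they miss things now and then, are a little off and sometimes report something else, mostly with a low value. They report only what shows in the picture. A call takes as long as a camera call. They do not tell look-alikes from the thing itself.
- find_in(picture, target): "rect" ([centre column, centre row, width, height] in pixels, round what is visible of it).
- trace(picture, target): "region" (480x640 bool, what is visible of it) and "rect" ([centre column, centre row, width, height] in pixels, round what is visible of it).
The state is a dict: "clock": time; "joints": joint angles; "qd": joint speeds; "effort": joint torques, N m; "eef_pos": TCP position; "eef_rot": TCP orientation; "wrist_force": force on the tool from outside, world axes, zero at the start; "moment": the same for the moment, N m; "finger_gap": finger opening in mm; "finger_force": force on a finger pad.
Only numpy, scipy, OpenCV 4.12 (cv2) and the standard library are available. Lean on these libraries where they do the work, as an engineer would, in place of code of your own. Each camera call takes 0.05 s, during which the arm holds its last target. There are 200 camera calls.

## Task

Get the stop-motion shot ready: stand the wooden gateway upright on the plywood set, midway between the model house and the round tower and in line with them, its opening facing along the road, and let go of it. Then press the camera's shutter release with the fingers half-way down, until its round head is level with the top of the short steel post beside it (never nearly all the way down, which takes the picture), and finish while still holding it there. Leave the solid wall piece and the other things on the table as they stand.

Things in the scene. Friction and masses are not known exactly. Their poses are not given: they have to be found in the camera images.
- gate_center (a point): Centre (42.5 mm above its foot) of the loose pale-wood gateway, 60 to 130 g: 80 mm wide (y), 24 mm thick (x, through the opening), 85 mm high (z). Two pillars 20 mm wide carry a full-width lintel 27 mm high, its middle 29 mm above this point: grip it there across the 24 mm. Opening 40 mm wide, 58 mm high. Starts upright on the table, in either of two places.
- gate: The same gateway; origin at the centre of its underside, same axes.
- gap (a point): Where the gateway's foot belongs: top of the fixed plywood set board (160 x 310 mm, 6 mm thick), middle of the 190 mm gap. y axis: to the gabled house (centre 122 mm off, 52 mm wide, 93 mm high over the table); -y: to the round tower (centre 121 mm off, 62 mm across its conical roof, 98 mm high); x: along the pale 50 mm wide road, as the gateway's opening must face (either way round).
- release (a joint): Travel of the spring-loaded shutter release plunger: 0 up (at rest), 0.024 m fully down; half-way is 0.012. It goes straight down, starts to give at about 3 N and takes 0.3 N more per mm (about 6.6 N half-way, 10 N fully down); it springs back when let go.
- release_top (a point): Centre of the flat top of the release's round black head, 44 mm across, 84 mm above the table at rest and 72 mm when half-way down. It moves with the plunger. z is up.
- unit: Fixed grey box of the shutter release, 90 x 90 x 40 mm, with the plunger upright in the middle of its top; origin under its centre. A steel post of 8 mm diameter at its corner (34 mm along its x and 34 mm along its y axis) ends 72 mm above the table.
- wall_center (a point): Centre of the solid wall piece (bystander): same wood and outer size as the gateway (80 x 24 x 85 mm) but without an opening; stands in the other of the two places.
- tree_mid (a point): Middle of a loose wooden cone tree (bystander), 44 mm across, 80 mm high.
- tape_mid (a point): Middle of a loose roll of tape lying flat (bystander), 60 mm across, 19 mm high.
- glue_mid (a point): Middle of a loose small glue bottle (bystander), 26 mm across, 90 mm high.
- mug_mid (a point): Middle of a loose white mug (bystander), 76 mm across, 90 mm high.
- brush_grip (a point): Grip of a loose paint brush lying on the table (bystander), 170 mm long.
Mind the look-alikes: they are no part of the job. Leave any green or red look-alike of the gate alone.

How it is judged (in metres and radians):
On the way, in this order (a step that is already met when the one before it is completed fails the run):
1. the gateway stands in the gap, square to the road, and is let go, with the release still up (x of gate_center in the frame of gap between -0.015 and 0.015 m and y of gate_center in the frame of gap between -0.015 and 0.015 m and z of gate_center in the frame of gap between 0.036 and 0.049 m and angle between the x axis of gate_center and the x axis of gap, either way round below 0.2 rad and angle between gate_center's own z axis and vertical below 0.1 rad and contact force between the fingers and gate below 0.2 N and linear speed of gate below 0.02 m/s and value of joint release below 0.004 m), for 0.3 s.
2. the release is held half-way down (value of joint release between 0.007 and 0.017 m and contact force between the fingers and unit above 2 N), for 0.8 s.
At the end, for the whole second after the job is handed in: The gateway stands upright on the set board, its centre within 15 mm of the middle of the gap both along and across the road, its opening within 0.2 rad of the road's direction, let go and at rest; and the fingers hold the release between 7 and 17 mm of its 24 mm travel, pushing with more than 2 N (all of step 2 and x of gate_center in the frame of gap between -0.015 and 0.015 m and y of gate_center in the frame of gap between -0.015 and 0.015 m and z of gate_center in the frame of gap between 0.036 and 0.049 m and angle between the x axis of gate_center and the x axis of gap, either way round below 0.2 rad and angle between gate_center's own z axis and vertical below 0.1 rad and contact force between the fingers and gate below 0.2 N and linear speed of gate below 0.02 m/s); the arm keeps its last pose, push and grip.
It fails at once if the release is pressed nearly all the way down (over 21 mm): the picture is taken (value of joint release above 0.021 m).
It fails at once if a bystander is moved more than 25 mm (distance of any of wall_center, tree_mid, tape_mid, glue_mid, mug_mid, brush_grip from where it was at the start of the episode above 0.025 m).
It also fails if it takes over 45 s, if anything falls off the work surface, if the arm or the gripper's body presses on something with over 40 N, if the wrist force passes 120 N, or if a joint passes its speed limit or range.

## Working session

There is one attempt and no reset: what is moved stays moved. The work goes in short steps, Python scripts to look and compute and a tool call to move; the robot and the scene stay as the last step left them, time stands still between calls to the robot, and variables do not carry over. Pictures are saved under pics/ and viewed, at most 10 in all, crops included, and the job is handed in when it is done.

Besides the shell and the picture viewer there is one more tool, called after "Emit:" as a command line: name --pt "numbers of a row" for each row, then --argument value for the rest. arm_command: Moves the arm, as the interface text tells. Its arguments: {"type":"object","properties":{"steps":{"type":"array","items":{"type":"array","items":{"type":"number"}}},"force":{"type":"number"}},"required":["steps"]}

```bash
mkdir -p pics; cat > h.py <<'E'
from cell import monitor, imaging, job, find_in, trace
import numpy as np, cv2
def save(c,n): cv2.imwrite('pics/'+n,cv2.cvtColor(c['img'],cv2.COLOR_RGB2BGR))
def proj(c,p):
    q=c['view']@np.append(p,1); q=c['mtx']@q[:3]; return q[:2]/q[2]
def back(c,uv,z):
    d=np.linalg.inv(c['mtx'])@np.array([uv[0],uv[1],1.]); R=c['view'][:3,:3]; t=c['view'][:3,3]
    o=-R.T@t; d=R.T@d; return o+d*(z-o[2])/d[2]
E
python3 - <<'E'
from h import *
np.set_printoptions(precision=1,suppress=True)
s=monitor.read_state(); print(s['eef_pos'],s['eef_rot'],s['clock'],s['wrist_force'])
H=dict(gate=0,wall_center=42,unit=20,release_top=84,tree_mid=40,tape_mid=10,glue_mid=45,mug_mid=45,brush_grip=4)
for n in ('top','scene'):
    c=imaging.camera(n); save(c,n+'1.png'); print(n, -c['view'][:3,:3].T@c['view'][:3,3])
    for k,z in H.items():
        for d in find_in(c,k)[:3]: print(k,round(d['p'],2),np.array(d['rect']),back(c,d['rect'][:2],z)[:2])
E
```

```text
[143.4 530.7 223.9] [-3.1 -0.   2.9] 0.0 [ 0.   0.4 -0.4]
top [332.5 -90.3 994.6]
gate 0.84 [437.4 374.9  41.1  46.4] [ 237.6 -317.2]
gate 0.81 [391.1 329.1  26.2  41.1] [ 327.1 -229.9]
gate 0.7 [425.1 272.   49.4  26.7] [ 440.2 -303.9]
wall_center 0.88 [334.6 275.1  44.5  27.6] [ 432.1 -118.1]
wall_center 0.26 [481.4 222.3  18.9  20.5] [ 533.3 -412.4]
unit 0.81 [387.8 176.3  55.   55.6] [ 637.9 -232.8]
tree_mid 0.81 [480.9 222.1  21.   17.9] [ 534.1 -412.1]
tree_mid 0.39 [188.6 208.4 169.1 114. ] [569.9 171.1]
tape_mid 0.61 [289.  294.3  29.2  29. ] [398.3 -27.3]
glue_mid 0.74 [327.1 128.9  11.8  27.5] [ 733.1 -108.2]
glue_mid 0.25 [479.1 223.   19.9  23.6] [ 531.3 -406.7]
mug_mid 0.67 [500.6 168.   70.   47.4] [ 644.7 -458.9]
mug_mid 0.26 [426.2 269.1  50.3  27.4] [ 440.9 -296.6]
brush_grip 0.61 [135.7 315.4  55.5  83.8] [361.4 277.8]
scene [1148.8  389.5  625.5]
gate 0.94 [315.4 174.5  18.3  45.6] [ 174.3 -359.1]
gate 0.91 [266.1 205.4  36.7  50.7] [ 377.  -353.9]
gate 0.72 [323.1 195.8  26.2  44.6] [ 255.1 -272.9]
wall_center 0.65 [331.9 233.1  42.2  47.5] [ 430.1 -119.5]
unit 0.58 [222.6 264.   63.4  58.2] [ 623.  -244.9]
release_top 0.88 [220.2 250.3  22.6  24.2] [ 652.1 -211.6]
tree_mid 0.62 [196.5 209.4  18.6  35.9] [ 533.9 -417.4]
tape_mid 0.59 [379.3 254.1  28.2  25.2] [394.7 -23.6]
glue_mid 0.62 [226.8 316.2  14.3  49.4] [ 740.8 -108.8]
mug_mid 0.68 [148.7 223.1  43.7  53. ] [ 638.7 -447.4]
brush_grip 0.9 [529.  302.5  85.7  37.3] [349.7 271.9]
```

View pics/top1.png

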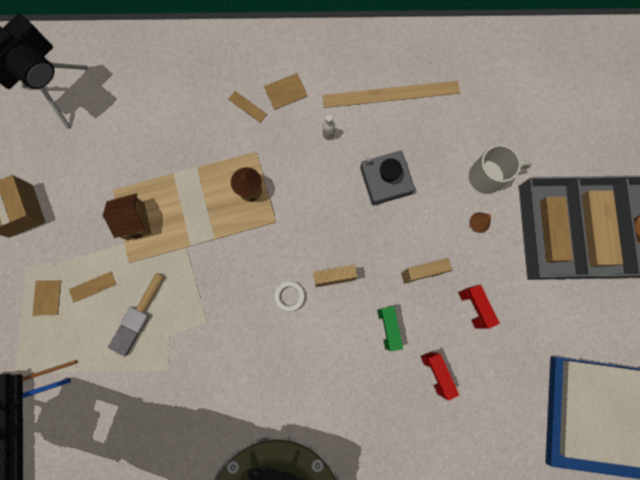

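View pics/scene1.png

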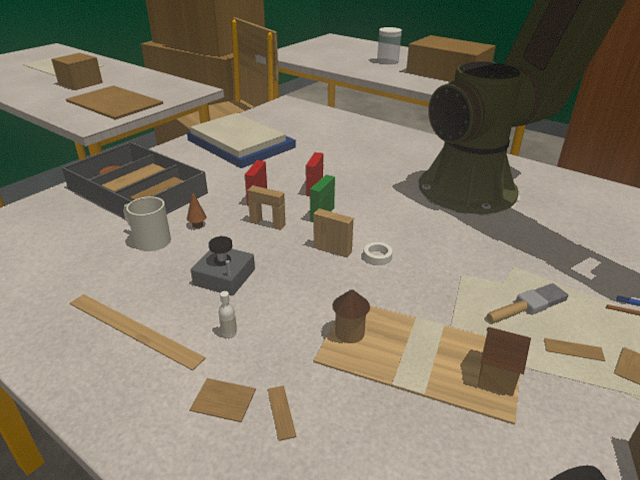

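The top view shows the board around (195,205), with the house at (125,217) and the tower at (247,183). The unit is at (388,177) and the two wood pieces are at (335,275) and (428,270). The scene view shows the opening in the piece at (267,207), so the gate is the one at top (428,270) and the wall is the other.

```bash
python3 - <<'E'
from h import *
from scipy.optimize import minimize
np.set_printoptions(precision=3,suppress=True)
c=imaging.camera('top'); s=imaging.camera('scene')
def best(c,k,uv): 
    L=trace(c,k); return min(L,key=lambda d:np.hypot(*(np.array(d['rect'][:2])-uv)))
mg=best(c,'gate',(428,270)); ms=best(s,'gate',(266,207)); print(mg['rect'],ms['rect'])
def hull(c,x,y,a,hx,hy,h,z0=0,S=4):
    P=[]
    for i in(-1,1):
        for j in(-1,1):
            for z in(z0,z0+h):
                P.append(proj(c,[x+i*hx*np.cos(a)-j*hy*np.sin(a),y+i*hx*np.sin(a)+j*hy*np.cos(a),z]))
    return cv2.convexHull(np.float32(P)).reshape(-1,2)
def iou(c,H,m):
    b=np.zeros((480*4,640*4),np.uint8); cv2.fillPoly(b,[np.int32((H+.5)*4)],1)
    b=cv2.resize(b.astype(np.float32),(640,480),interpolation=cv2.INTER_AREA); m=m.astype(float)
    return np.minimum(b,m).sum()/np.maximum(b,m).sum()
def fill(m):
    p=np.argwhere(m)[:,::-1].astype(np.int32); b=np.zeros(m.shape,np.uint8); cv2.fillConvexPoly(b,cv2.convexHull(p),1); return b
m1,m2=fill(mg['region']),fill(ms['region'])
f=lambda v:-iou(c,hull(c,*v[:2],v[2]/100,12,40,85),m1)-iou(s,hull(s,*v[:2],v[2]/100,12,40,85),m2)
r=min((minimize(f,[430,-295,a],method='Nelder-Mead',options=dict(initial_simplex=np.array([[430,-295,a],[445,-295,a],[430,-280,a],[430,-295,a+20]]))) for a in(-10,10,30)),key=lambda r:r.fun)
print('gate',r.x,r.fun)
# unit
mu=best(c,'unit',(388,177))
g=lambda v:-iou(c,hull(c,*v[:2],v[2]/100,45,45,40),fill(mu['region']))
r=minimize(g,[630,-230,20],method='Nelder-Mead',options=dict(initial_simplex=[[630,-230,20],[645,-230,20],[630,-215,20],[630,-230,40]])); print('unit',r.x,r.fun)
for cc in(c,s):
  for k in('release_top',): 
    for d in find_in(cc,k): print(k,d['p'],d['rect'],back(cc,d['rect'][:2],84))
cv2.imwrite('pics/crop1.png',cv2.resize(cv2.cvtColor(c['img'][140:270,100:285],cv2.COLOR_RGB2BGR),None,fx=4,fy=4,interpolation=cv2.INTER_CUBIC))
E
```

```text
[426.1, 271.1, 48.0, 27.1] [267.5, 205.9, 41.3, 47.4]
gate [ 438.638 -294.915   21.694] -1.8543733257267079
unit [ 636.151 -229.663   24.819] -0.9583093179634966
release_top 0.73 [391.5, 170.6, 17.3, 17.4] [ 629.266 -231.096   84.   ]
release_top 0.6 [221.2, 249.8, 24.7, 24.5] [ 649.867 -211.295   84.   ]
```

View pics/crop1.png

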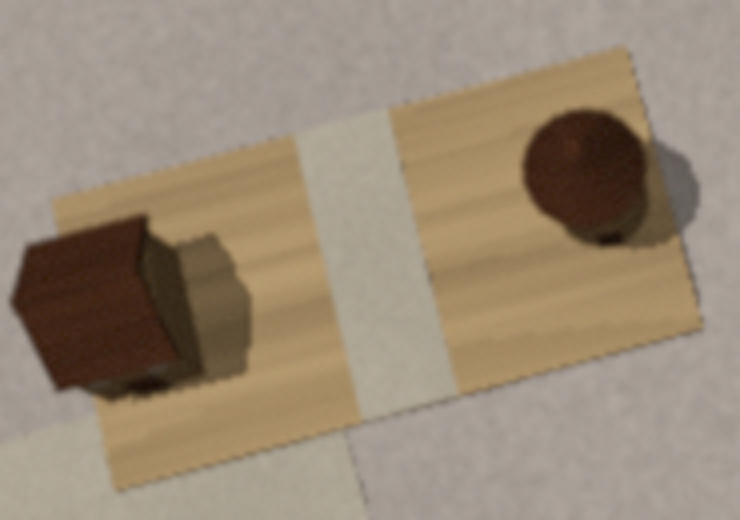

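The crop shows board corners at about (113,189), (257,151), (275,222) and (129,263), with the road centred near (194,206). Next I compute the gap pose and check it against the tower and house.

```bash
python3 - <<'E'
from h import *
np.set_printoptions(precision=3,suppress=True)
c=imaging.camera('top')
P=lambda u,v,z:back(c,(u/4+100-.375,v/4+140-.375),z)[:2]
K=[P(*q,6) for q in((52,198),(627,46),(702,328),(118,492))]
print(K, 'center',np.mean(K,0)); d=[K[1]-K[0],K[2]-K[3],K[0]-K[3],K[1]-K[2]]
print([np.linalg.norm(x) for x in d],[np.degrees(np.arctan2(x[1],x[0])) for x in d])
R=[P(*q,6) for q in((295,136),(388,109),(360,420),(457,393))]
print('road',np.mean(R,0),[np.degrees(np.arctan2(*(x)[::-1])) for x in(R[0]-R[2],R[1]-R[3])])
T=P(584,158,73);print('tower roof rim',T)
# house ridge ends: apex line midway of roof; roof ridge (26,245)-(148,215)?(z 93)
print('house?',P(85,300,85))
print(monitor.read_state())
ax=np.array([np.cos(np.radians(13.8)),np.sin(np.radians(13.8))]);
E
```

```text
[array([621.794, 339.774]), array([701.366,  41.676]), array([548.01 ,   1.379]), array([467.077, 296.328])] center [584.562 169.789]
[np.float64(308.5351946760166), np.float64(305.85134338077756), np.float64(160.70127698485615), np.float64(158.56156960875543)] [np.float64(-75.05444389097745), np.float64(-74.65588919069987), np.float64(15.685285523726433), np.float64(14.722770418330173)]
road [584.986 170.946] [np.float64(14.62264911506093), np.float64(14.839749235908858)]
tower roof rim [619.089  53.066]
house? [548.302 286.505]
{'clock': 1.4, 'joints': array([ 1.24 ,  0.3  ,  1.521,  0.   ,  1.321, -0.067]), 'qd': array([ 0.   ,  0.002,  0.002,  0.002,  0.   , -0.001]), 'effort': array([ -0.001, -53.166, -35.291,   0.071,   0.021,  -0.   ]), 'eef_pos': array([143.415, 530.951, 224.443]), 'eef_rot': array([-3.142, -0.   ,  2.878]), 'wrist_force': array([-0.955,  0.024,  0.505]), 'moment': array([-0.008, -0.032,  0.033]), 'finger_force': 0.0, 'finger_gap': 93.97131814818574}
```

Emit:
arm_command --pt "1 -395 -288 0 62.5" --pt "1 -395 -288 0 62.5" --pt "1 -395 -288 0 62.5" --pt "1 -395 -288 0 62.5" --pt "1 -395 -288 0 62.5" --pt "1 -395 -288 0 62.5" --pt "1 -395 -288 0 62.5" --pt "1 -395 -288 0 62.5" --pt "1 -395 -288 0 62.5" --pt "1 -501 -720 0 62.5" --pt "1 -501 -720 0 62.5" --pt "1 -501 -720 0 62.5" --pt "1 -501 -720 0 62.5" --pt "1 -501 -720 0 62.5" --pt "1 -501 -720 0 62.5" --pt "1 -501 -720 0 62.5" --pt "1 -501 -720 0 62.5" --pt "1 -501 -720 0 62.5" --pt "1 -501 -720 0 62.5" --pt "1 -501 -720 0 62.5"

```text
clock: 3.9
eef_pos: [439.7, -293.6, 224.8]
eef_rot: [3.141, 0.0, 1.789]
wrist_force: [0.4, 0.8, 0.1]
finger_gap: 93.7
finger_force: 0.0
```

```bash
python3 - <<'E'
from h import *
np.set_printoptions(precision=3,suppress=True)
s=monitor.read_state(); print(s['eef_pos'],s['eef_rot'],s['clock'])
c=imaging.camera('wrist'); b=c['img'].copy()
print(-c['view'][:3,:3].T@c['view'][:3,3])
for d in trace(c,'gate'): print(d['p'],d['rect'])
a=0.217
for z in(0,85):
    q=np.int32([proj(c,[438.6+i*12*np.cos(a)-j*40*np.sin(a),-294.9+i*12*np.sin(a)+j*40*np.cos(a),z]) for i,j in((-1,-1),(-1,1),(1,1),(1,-1))])
    print(z,q.tolist()); cv2.polylines(b,[q],True,(255,0,255) if z else (0,255,255),1)
c['img']=b; save(c,'w1.png')
E
```

```text
[ 439.727 -293.615  224.751] [3.141 0.    1.789] 3.9
[ 424.324 -222.705  384.219]
0.96 [315.4, 220.5, 32.1, 100.8]
0.9 [247.0, 294.2, 62.0, 61.7]
0.86 [208.4, 110.2, 116.5, 39.9]
0.86 [103.5, 193.6, 142.0, 50.0]
0 [[307, 244], [306, 171], [329, 171], [329, 244]]
85 [[304, 271], [303, 180], [332, 180], [331, 271]]
```

View pics/w1.png

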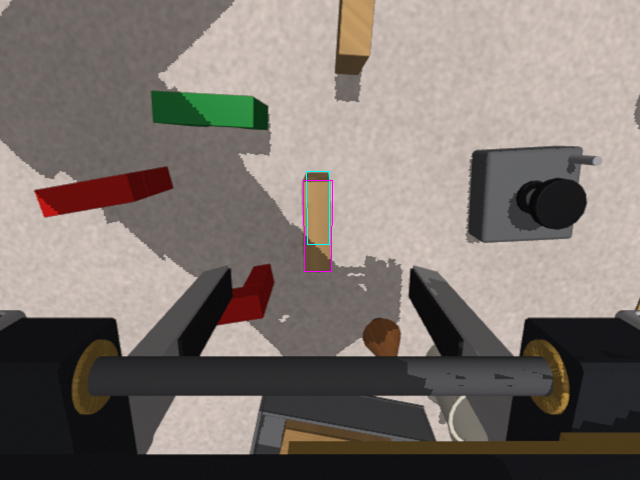

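The overlay matches the gate (columns 303–332, rows 171–271), and both finger paths are clear. I'm descending to grip the lintel.

Emit:
arm_command --pt "1 0 0 60 0" --pt "1 0 0 120 0" --pt "1 0 0 153 0" --pt "1 0 0 153 0" --pt "1 0 0 153 0" --pt "0 0 0 153 0" --pt "0 0 0 153 0" --pt "0 0 0 153 0" --pt "0 0 0 153 0" --pt "0 0 0 153 0" --pt "0 0 0 153 0" --pt "0 0 0 153 0" --pt "0 0 0 153 0" --force 25

```text
clock: 5.62
eef_pos: [439.3, -294.8, 71.4]
eef_rot: [-3.141, -0.0, 1.787]
wrist_force: [0.5, 0.3, -0.2]
finger_gap: 23.9
finger_force: 25.0
```

Emit:
arm_command --pt "0 0 0 -60 0" --pt "0 0 0 -120 0" --pt "0 60 34 -140 0" --pt "0 113 65 -140 -1" --pt "0 166 95 -140 -1" --pt "0 219 125 -140 -2" --pt "0 272 155 -140 -2" --pt "0 325 186 -140 -2.6" --pt "0 375 214 -140 -2.6" --pt "0 410 234 -140 -2.6" --pt "0 423 241.5 -140 -2.6" --pt "0 423 241.5 -120 -2.6" --pt "0 423 241.5 -120 -2.6" --pt "0 423 241.5 -120 -2.6"

```text
clock: 7.38
eef_pos: [584.7, 169.5, 192.2]
eef_rot: [3.141, 0.0, 1.831]
wrist_force: [1.0, -0.2, -1.0]
finger_gap: 23.8
finger_force: 25.0
```

```bash
python3 - <<'E'
from h import *
np.set_printoptions(precision=3,suppress=True)
s=monitor.read_state(); print(s['eef_pos'],s['eef_rot'],s['clock'],s['finger_gap'])
c=imaging.camera('wrist'); b=c['img'].copy(); a=np.radians(15)
def box(x,y,z,hx,hy,col):
    q=np.int32([proj(c,[x+i*hx*np.cos(a)-j*hy*np.sin(a),y+i*hx*np.sin(a)+j*hy*np.cos(a),z]) for i,j in((-1,-1),(-1,1),(1,1),(1,-1))])
    cv2.polylines(b,[q],True,col,1)
box(584.5,170,6,80,155,(0,255,255)); box(584.5,170,6,80,25,(255,0,255)); z=s['eef_pos'][2]+13.5
box(*s['eef_pos'][:2],z,12,40,(0,255,0))
c['img']=b; save(c,'w2.png')
E
```

```text
[584.693 169.524 192.223] [3.141 0.    1.831] 7.375 23.76976497957406
```

View pics/w2.png

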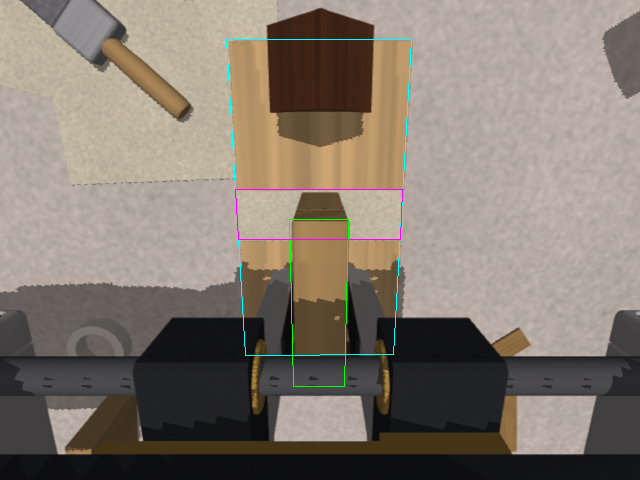

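The board and road outlines line up with the model (road rows 190–239), and the gate sits centred in the fingers. I'm lowering and releasing.

Emit:
arm_command --pt "0 0 0 50 0" --pt "0 0 0 90 0" --pt "0 0 0 108 0" --pt "0 0 0 112 0" --pt "0 0 0 114.5 0" --pt "0 0 0 114.5 0" --pt "0 0 0 114.5 0" --pt "0.6 0 0 114.5 0" --pt "0.8 0 0 114.5 0" --pt "0.8 0 0 114.5 0" --pt "0.8 0 0 114.5 0" --pt "0.8 0 0 114.5 0" --pt "0.8 0 0 114.5 0" --pt "0.8 0 0 60 0" --pt "0.8 0 0 0 0" --pt "0.8 0 0 -40 0" --pt "0.8 0 0 -40 0"

```text
clock: 9.55
eef_pos: [585.4, 170.4, 234.9]
eef_rot: [3.136, 0.0, 1.832]
wrist_force: [-0.1, -0.1, -1.3]
finger_gap: 74.9
finger_force: 0.0
```

```bash
python3 - <<'E'
from h import *
np.set_printoptions(precision=3,suppress=True)
s=monitor.read_state(); print(s['eef_pos'],s['eef_rot'],s['clock'],s['finger_gap'])
c=imaging.camera('wrist'); b=c['img'].copy(); a=np.radians(15)
def box(x,y,z,hx,hy,col):
    q=np.int32([proj(c,[x+i*hx*np.cos(a)-j*hy*np.sin(a),y+i*hx*np.sin(a)+j*hy*np.cos(a),z]) for i,j in((-1,-1),(-1,1),(1,1),(1,-1))])
    cv2.polylines(b,[q],True,col,1)
box(584.5,170,6,80,155,(0,255,255)); box(584.5,170,6,80,25,(255,0,255))
box(584.5,170,91,12,40,(0,255,0))
c['img']=b; save(c,'w3.png')
E
```

```text
[585.406 170.422 234.869] [3.136 0.    1.832] 9.55 74.91403433586835
```

View pics/w3.png

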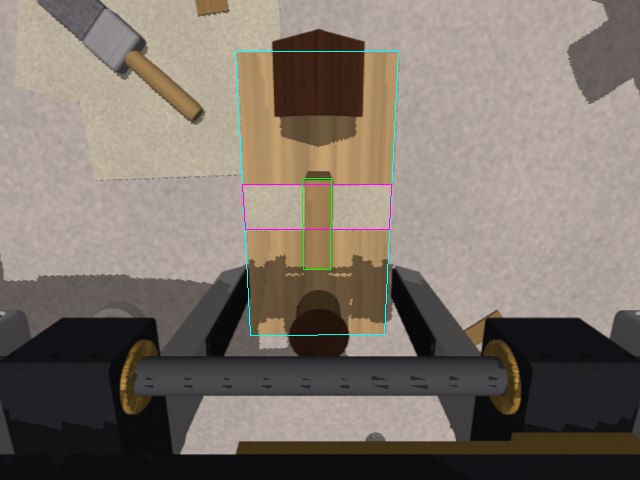

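The gate stands on the road at rows 172–269 and matches the target outline. Moving on to the release with the fingers shut.

Emit:
arm_command --pt "0 -60 -9 0 0" --pt "0 -120 -17 0 0" --pt "0 -180 -26 0 0" --pt "0 -240 -35 0 0" --pt "0 -300 -43 0 0" --pt "0 -350 -50 0 0" --pt "0 -385 -55 0 0" --pt "0 -399 -57.5 0 0" --pt "0 -399 -57.5 0 0" --pt "0 -399 -57.5 0 0" --pt "0 -399 -57.5 0 0"

```text
clock: 10.98
eef_pos: [632.3, -228.8, 231.6]
eef_rot: [3.141, 0.0, 1.834]
wrist_force: [0.1, 0.6, -0.4]
finger_gap: 0.5
finger_force: 0.0
```

```bash
python3 - <<'E'
from h import *
np.set_printoptions(precision=3,suppress=True)
s=monitor.read_state(); print(s['eef_pos'],s['eef_rot'],s['clock'],s['finger_gap'],s['wrist_force'])
c=imaging.camera('wrist'); b=c['img'].copy()
for d in find_in(c,'release_top'): print(d['p'],d['rect'],back(c,d['rect'][:2],84))
for d in trace(c,'release_top')[:1]: print(d['rect'])
for x in((633,-230),(636,-230)):
    q=np.int32([proj(c,[x[0]+22*np.cos(t),x[1]+22*np.sin(t),84]) for t in np.linspace(0,6.28,40)])
    cv2.polylines(b,[q],True,(0,255,0) if x[0]==633 else (255,0,255),1)
c['img']=b; save(c,'w4.png')
E
```

```text
[ 632.283 -228.85   231.621] [3.141 0.    1.834] 10.975 0.5055249987042475 [ 0.117  0.627 -0.389]
0.61 [322.1, 225.2, 49.0, 51.0] [ 634.716 -228.96    84.   ]
[322.4, 224.9, 44.9, 48.9]
```

View pics/w4.png

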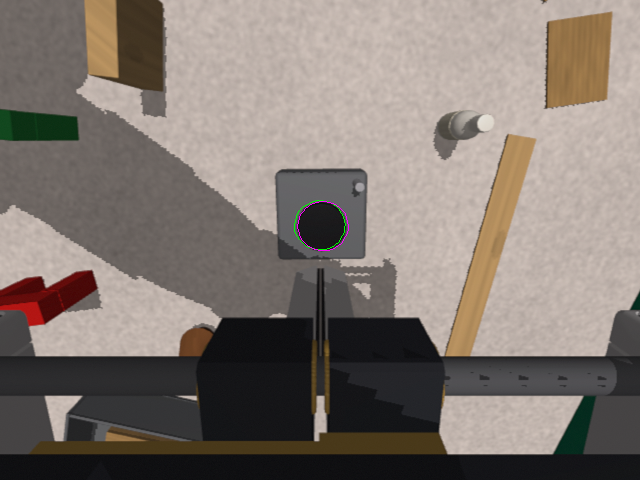

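The head shows at (322,225), which puts it at (635,-229). I'll stop just above it first.

Emit:
arm_command --pt "0 -1 2.5 50 0" --pt "0 -1 2.5 95 0" --pt "0 -1 2.5 115 0" --pt "0 -1 2.5 118 0" --pt "0 -1 2.5 118 0" --pt "0 -1 2.5 118 0" --pt "0 -1 2.5 118 0"

```text
clock: 12.0
eef_pos: [635.1, -230.6, 114.5]
eef_rot: [3.14, 0.001, 1.832]
wrist_force: [0.3, 0.3, 0.8]
finger_gap: 0.3
finger_force: 0.0
```

Emit:
arm_command --pt "0 0 0 6 0" --pt "0 0 0 11 0" --pt "0 0 0 14 0" --pt "0 0 0 17 0" --pt "0 0 0 19 0" --pt "0 0 0 21 0" --pt "0 0 0 21 0" --pt "0 0 0 21 0" --pt "0 0 0 21 0"

```text
clock: 13.12
eef_pos: [634.9, -230.4, 92.8]
eef_rot: [3.141, 0.0, 1.832]
wrist_force: [-2.2, 0.3, 6.6]
finger_gap: 0.4
finger_force: 2.9
```

```bash
python3 - <<'E'
from h import *
for i in range(3):
    imaging.camera('top'); s=monitor.read_state(); print(s['eef_pos'],s['wrist_force'])
c=imaging.camera('scene'); cv2.imwrite('pics/s2.png',cv2.resize(cv2.cvtColor(c['img'][170:310,150:330],cv2.COLOR_RGB2BGR),None,fx=4,fy=4,interpolation=cv2.INTER_CUBIC))
E
```

```text
[ 634.84202131 -230.43503126   92.74908734] [-2.42071296  0.41928759  5.2468763 ]
[ 634.83791317 -230.43947162   92.77028611] [-2.5840952   1.34124585  6.16922242]
[ 634.83626596 -230.43292557   92.75148785] [-2.61443634  0.76155841  4.94133057]
```

View pics/s2.png

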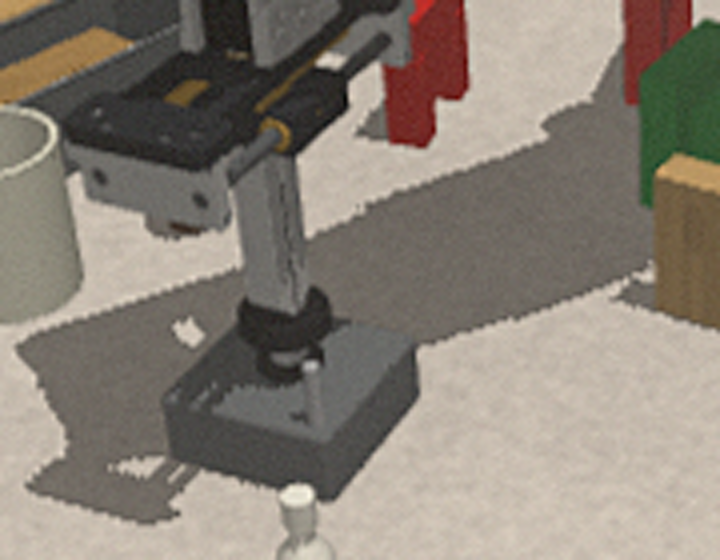

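The crop shows the fingertips pressing the head down by about 10 mm, with a push of about 5.6 N. I'll add 1.5 mm and hold.

Emit:
arm_command --pt "0 0 0 1 0" --pt "0 0 0 1.5 0" --pt "0 0 0 1.5 0" --pt "0 0 0 1.5 0" --pt "0 0 0 1.5 0" --pt "0 0 0 1.5 0" --pt "0 0 0 1.5 0" --pt "0 0 0 1.5 0" --pt "0 0 0 1.5 0" --pt "0 0 0 1.5 0"

```text
clock: 14.58
eef_pos: [634.8, -230.5, 91.3]
eef_rot: [3.141, 0.0, 1.832]
wrist_force: [-2.4, 0.9, 5.9]
finger_gap: 0.2
finger_force: 3.1
```

```bash
python3 - <<'E'
from h import *
s=monitor.read_state(); print(s['eef_pos'],s['wrist_force'],s['clock']); z=s['eef_pos'][2]
if 89<z<94 and s['wrist_force'][2]>3.5: print(job.sign_off())
E
```

```text
[ 634.83262773 -230.45014521   91.33175171] [-2.36384636  0.9403186   5.85832563] 14.575
the job is handed in; nothing more can be done
None
```

The gateway stands upright and let go in the gap, square to the road, and the fingers hold the shutter release about 11.7 mm down (half-way is 12 mm); I handed the job in at 14.6 s, but the sign-off call returned no verdict.

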